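# Three red tasting cartons into the display rack

## Robot

A 6-joint arm with a two-finger parallel gripper is mounted at the origin on the work surface. World frame = base frame: x ahead of the robot, y to its left, z up, the work surface at z = 0. Lengths are in mm, angles in rad, forces in N, time in s.
With the tool pointing down it reaches from about 350 to 775 mm from the base axis. Payload 7.3 kg.
Tool frame: the origin (TCP) lies at the centre of the arm's flange, where the gripper is bolted on; the fingertips stand 178 mm ahead of it and the grasp point (between the pads) lies 159 mm ahead of it; z points along the fingers, y is the direction in which the jaws open and shut (so a half turn about z gives the same grasp; the last joint's range is limited). The gripper opens to 92 mm and grips with 3 to 60 N. Pads are 19 mm wide; open, the fingers measure 130 mm over their backs; the gripper's body (75 mm by 190 mm) begins 47 mm behind the grasp point.
Start: joints at [-1.476, 0.342, 1.524, -0, 1.275, -0.146], TCP at [125.222, -509.85, 404.741] pointing down, gripper open.
Joint ranges: [-2.53, 2.53], [-0.77, 2.02], [0.04, 2.7], [-1, 4.14], [0.28, 2.66], [-3.11, 3.11]. Speed limits (rad/s): [2.57, 2.57, 3.14, 3.14, 3.14, 3.14].

## Interface

Orientations are given as [roll, pitch, yaw] about the fixed x, y, z axes, in that order (R = Rz(yaw) Ry(pitch) Rx(roll)).
In Python, from plant import get_obs, capture, close_job gives the robot as it stands. The module is installed in compiled form; this text tells all that it offers.
- The arm moves only by the shell command python3 -m pendant 'ROWS'. ROWS is JSON, a list of rows, each a list of 3 entries, a list of its own where there are three numbers: the shift along the tool's x, y, z in m, then the turn, a rotation vector about the tool's x, y, z in rad, then the finger opening in m, from 0 to 0.0918. In form: [[[tx, ty, tz], [wx, wy, wz], fingers], ...]. A call has 1 to 10 rows; each row is the pose to reach, as a shift and turn from the pose commanded when the call began, along the tool's axes at that moment; what a row does not reach only later rows make up. A row lasts 1/12 s, in which the tool goes at most 41.7 mm and 7.16 degrees, less where a joint would pass 70% of its speed; a pose out of reach is approached as far as the arm can. A call with a gripper value outside its range is refused whole. The fingers move at their own pace and stop on an object; the grip force is fixed at half the most. Time passes only in rows, so rows that repeat a pose let the fingers close. It gives the time, the measured TCP pose, the force and the opening at its end, in the units of the state.
- get_obs(): the state, without advancing time (a new reading comes with each control period).
- capture(name): name is "side" or "top"; returns a dict with "color" (480x640x3 uint8, red, green, blue), "mtx" (3x3 intrinsics, pixels), "rvec" (rotation vector, rad) and "tvec" (3), from world to camera coordinates, as OpenCV has them. Camera axes: x right, y down, z forward; pixel columns grow to the right and rows downward; lengths in mm; the calibration is good to about 2 mm. A picture is of the moment at which its call begins. There is no depth.
- close_job(): hands the job in, once; it reports no verdict.
The state is a dict: "time": time; "joint_positions": joint angles; "dq": joint speeds; "tau": joint torques, N m; "tool_pos": TCP position; "tcp_rot": TCP orientation; "contact_force": force on the tool from outside, world axes, zero at the start; "moment": the same for the moment, N m; "grip_width": finger opening in mm.
Only numpy, scipy, OpenCV 4.12 (cv2) and the standard library are available. Lean on these libraries where they do the work, as an engineer would, in place of code of your own. Each camera call takes 0.05 s, during which the arm holds its last target. There are 200 camera calls.

## Task

The display rack must hold exactly three red-topped sample cartons, each standing upright and fully down in a bay of its own: one is there already, so add two more red ones from the stock trough, lowering them in gently instead of dropping them. Leave the other cartons and everything else where they stand, and let go of everything at the end.

Things in the scene. Friction and masses are not known exactly. Their poses are not given: they have to be found in the camera images.
- red1: Rigid carton, 62 mm (own x) by 40 mm (own y) by 120 mm tall (z), about 0.2 kg, brown with a burgundy red top 40 mm, seen from above too; origin: centre of its underside. Stands in the stock trough, own x across it, own y along it. Two of the five cartons there stand 6 mm apart, no room for a finger between; other gaps are 28 mm or more.
- red2: Rigid carton, 62 mm (own x) by 40 mm (own y) by 120 mm tall (z), about 0.2 kg, brown with a burgundy red top 40 mm, seen from above too; origin: centre of its underside. Stands in the stock trough, own x across it, own y along it. Two of the five cartons there stand 6 mm apart, no room for a finger between; other gaps are 28 mm or more.
- red3: Rigid carton, 62 mm (own x) by 40 mm (own y) by 120 mm tall (z), about 0.2 kg, brown with a burgundy red top 40 mm, seen from above too; origin: centre of its underside. Stands in the stock trough, own x across it, own y along it. Two of the five cartons there stand 6 mm apart, no room for a finger between; other gaps are 28 mm or more.
- red4: Rigid carton, 62 mm (own x) by 40 mm (own y) by 120 mm tall (z), about 0.2 kg, brown with a burgundy red top 40 mm, seen from above too; origin: centre of its underside. Stands in the stock trough, own x across it, own y along it. Two of the five cartons there stand 6 mm apart, no room for a finger between; other gaps are 28 mm or more.
- red0: Rigid carton, 62 mm (own x) by 40 mm (own y) by 120 mm tall (z), about 0.2 kg, brown with a burgundy red top 40 mm, seen from above too; origin: centre of its underside. Already stands in a bay of the display rack and stays there.
- cream: Rigid carton, 62 mm (own x) by 40 mm (own y) by 120 mm tall (z), about 0.2 kg, brown with a cream-white top 40 mm, seen from above too; origin: centre of its underside. Another wine, in the stock trough among the red ones; not wanted, stays.
- stock: Stock trough, dark wood, fixed, left or right of the middle: 84 mm (x) by 320 mm (y), floor 8 mm thick, 8 mm walls along y, 68 mm apart, 132 mm tall (4 mm above the cartons' tops): fingers get in only beside the cartons' faces that look along y (40 mm grip). Ends open but for 12 mm lips. Origin: centre of underside.
- rack: Display rack, pale wood, fixed, on the other side from the trough (120 mm or more of bare counter between them): 86 mm (x) by 232 mm (y), floor 8 mm thick, four bays side by side along y, 56 mm apart, 48 mm wide between 8 mm partitions, 66 mm long in x and 132 mm tall. Bay ends (-x, +x) open but for 10 mm lips, 74 mm apart. Origin: centre of underside.
- bay0 (a point): Centre of the floor of a rack bay, 8 mm above the counter; axes as the rack's. A carton goes in from above, its 62 mm along x, its 40 mm across the 48 mm bay; in there fingers have room only at its two ends (62 mm grip).
- bay1 (a point): Centre of the floor of a rack bay, 8 mm above the counter; axes as the rack's. A carton goes in from above, its 62 mm along x, its 40 mm across the 48 mm bay; in there fingers have room only at its two ends (62 mm grip).
- bay2 (a point): Centre of the floor of a rack bay, 8 mm above the counter; axes as the rack's. A carton goes in from above, its 62 mm along x, its 40 mm across the 48 mm bay; in there fingers have room only at its two ends (62 mm grip).
- bay3 (a point): Centre of the floor of a rack bay, 8 mm above the counter; axes as the rack's. A carton goes in from above, its 62 mm along x, its 40 mm across the 48 mm bay; in there fingers have room only at its two ends (62 mm grip).
- mini: A small green glass bottle, 40 mm across, 115 mm tall, standing in one bay of the rack; origin: centre of its underside. That bay is taken.
- bottle: A full wine bottle, green, 74 mm across, 290 mm tall, standing on the counter; origin: centre of its underside.
- candle: An amber glass candle cup, 80 mm across, 65 mm tall, on the counter; origin: centre of its underside.
- cup: A steel cup, 76 mm across, 85 mm tall, on the counter; origin: centre of its underside.
Things that resemble listed ones, but are neither listed nor needed, are in the scene too. Of the things like the candle, leave any that is blue; of the rest the smaller one is meant.

How it is judged:
By the outcome, as a careful person would: the job done as asked, in the order asked, and still so for the second after the job is handed in, with the robot touching nothing.
It also fails if it takes over 72 s, if anything falls off the work surface, if the arm or the gripper's body presses on something with over 40 N, if the wrist force passes 120 N, or if a joint passes its speed limit or range.

## Working session

There is one attempt and no reset: what is moved stays moved. The work goes in short steps, Python scripts to look and compute and a shell command to move; the robot and the scene stay as the last step left them, time stands still between calls to the robot, and variables do not carry over. Pictures are saved under pics/ and viewed, about 8 in all and at most 12, crops included, and the job is handed in when it is done.

```bash
mkdir -p pics
python3 - <<'E'
from plant import *
import cv2
print(get_obs())
for n in("top","side"):
    c=capture(n); cv2.imwrite(f"pics/{n}0.png",c["color"][:,:,::-1]); print(n,c["mtx"].tolist(),c["rvec"],c["tvec"])
E
```

```text
{'time': 0.0, 'joint_positions': array([-1.47603765e+00,  3.42714925e-01,  1.52501317e+00,  1.90912422e-07,
        1.27542404e+00, -1.46008065e-01]), 'dq': array([-0.00077531, -0.00158236,  0.00064749, -0.00095507,  0.00014072,
        0.00036416]), 'tau': array([-1.27979915e-04, -4.31240451e+01, -2.44220620e+01,  7.18770898e-02,
        5.59611549e-02, -1.09562422e-04]), 'tool_pos': array([ 125.18906945, -509.71229129,  404.05014956]), 'tcp_rot': array([-3.14004979e+00, -2.27069089e-04,  2.40766516e-01]), 'contact_force': array([-0.30944043,  0.23984243,  0.95752054]), 'moment': array([-0.02776855, -0.02618648, -0.01265318]), 'grip_width': 91.78400589561832}
top [[607.7704183417052, 0.0, 321.59753123058385], [0.0, 607.7704183417052, 237.0200620311892], [0.0, 0.0, 1.0]] [ 2.13730586 -2.10555988  0.20796555] [ -27.73888095  604.57722121 1296.74888941]
side [[534.7845134486754, 0.0, 321.5547120368028], [0.0, 534.7845134486754, 228.35209974338983], [0.0, 0.0, 1.0]] [ 2.04163894  1.3576291  -0.52995996] [-226.00178564 -384.40324768 1749.61333684]
```

View pics/top0.png

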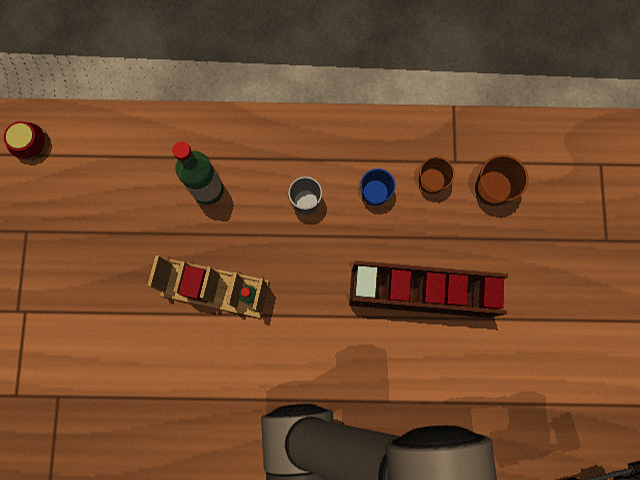

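View pics/side0.png

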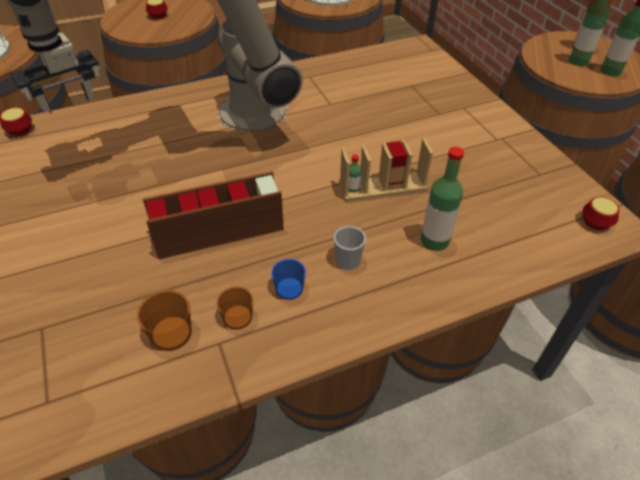

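The top view shows the rack on the left (about 155–270, 260–315). From its left end its bays hold: nothing, red0 at (192,282), nothing (222,287), mini (247,293). The trough is on the right, with cream at (367,281) and reds at (400,285), (435,287), (457,289) and (494,292). The 435/457 reds are the tight pair, so I'll take 400 and 494. The side view agrees. Next I'll measure.

```bash
cat > h.py <<'E'
from plant import *
import cv2, numpy as np
class Cam:
    def __init__(s,n):
        s.c=capture(n); s.img=s.c["color"]; s.K=s.c["mtx"]; s.R=cv2.Rodrigues(np.array(s.c["rvec"],float))[0]; s.t=np.array(s.c["tvec"],float).ravel(); s.o=-s.R.T@s.t
    def cast(s,px,z):
        px=np.atleast_2d(np.array(px,float)); d=np.c_[px,np.ones(len(px))]@np.linalg.inv(s.K).T@s.R
        return s.o+d*((z-s.o[2])/d[:,2])[:,None]
    def proj(s,P): 
        q=np.atleast_2d(P)@s.R.T+s.t; q=q@s.K.T; return q[:,:2]/q[:,2:]
def comps(m,amin):
    n,l,st,ce=cv2.connectedComponentsWithStats(m.astype(np.uint8),connectivity=4)
    return [(st[i],ce[i],l==i) for i in range(1,n) if st[i][4]>=amin]
def red(img):
    h=cv2.cvtColor(img,cv2.COLOR_RGB2HSV); return ((h[...,0]>170)|(h[...,0]<5))&(h[...,1]>170)&(h[...,2]>70)
E
python3 - <<'E'
from h import *
c=Cam("top"); print("cam",c.o.round())
for nm,m in(("red",red(c.img)),("cream",(c.img.min(2)>150)&(c.img.max(2)-c.img.min(2)<70))):
    for st,ce,l in comps(m,100):
        r=cv2.minAreaRect(np.argwhere(l)[:,::-1].astype(np.float32))
        print(nm,st,ce.round(1),[np.round(x,1) for x in r],c.cast(r[0],128).round(1)[0],c.cast(cv2.boxPoints(r),128)[:,:2].round(0).tolist())
a=cv2.resize(c.img[245:330,140:280],None,fx=5,fy=5,interpolation=cv2.INTER_CUBIC); cv2.imwrite("pics/rack.png",a[:,:,::-1])
E
```

```text
cam [ 345.  -17. 1389.]
red [  4 121  31  30 183] [ 19.9 136.6] [array([ 19. , 135.5]), array([29., 30.]), np.float64(90.0)] [806.6 644.2 128. ] [[839.0, 681.0], [841.0, 615.0], [774.0, 608.0], [773.0, 673.0]]
red [172 142  18  16 226] [180.6 149.5] [array([180.5, 149.5]), array([15., 17.]), np.float64(90.0)] [780.3 290.7 128. ] [[797.0, 310.0], [798.0, 273.0], [764.0, 271.0], [763.0, 308.0]]
red [178 265  26  34 571] [190.8 281.6] [array([190.8, 281.5]), array([18.9, 30.5]), np.float64(14.7)] [492.7 252.3 128. ] [[467.0, 278.0], [529.0, 265.0], [519.0, 227.0], [457.0, 239.0]]
red [390 269  21  32 575] [400.1 284.8] [array([400.2, 284.6]), array([19. , 30.3]), np.float64(3.8)] [ 492.8 -183.7  128. ] [[462.0, -162.0], [526.0, -166.0], [524.0, -206.0], [460.0, -201.0]]
red [425 272  21  32 578] [435.2 287.7] [array([435.2, 287.6]), array([19.2, 30.4]), np.float64(3.2)] [ 487.8 -256.5  128. ] [[457.0, -234.0], [521.0, -239.0], [519.0, -279.0], [455.0, -274.0]]
red [448 274  20  31 573] [457.4 289. ] [array([457.5, 289. ]), array([30., 19.]), np.float64(90.0)] [ 485.5 -302.9  128. ] [[517.0, -284.0], [517.0, -324.0], [455.0, -322.0], [454.0, -282.0]]
red [484 277  20  31 579] [493.5 292.1] [array([493.5, 292. ]), array([30., 19.]), np.float64(90.0)] [ 480.4 -377.7  128. ] [[511.0, -359.0], [512.0, -399.0], [450.0, -396.0], [449.0, -357.0]]
cream [356 267  21  30 520] [365.9 281.1] [array([366. , 281.2]), array([18.7, 28.2]), np.float64(4.4)] [ 498.9 -112.5  128. ] [[471.0, -91.0], [530.0, -95.0], [527.0, -134.0], [468.0, -130.0]]
```

View pics/rack.png

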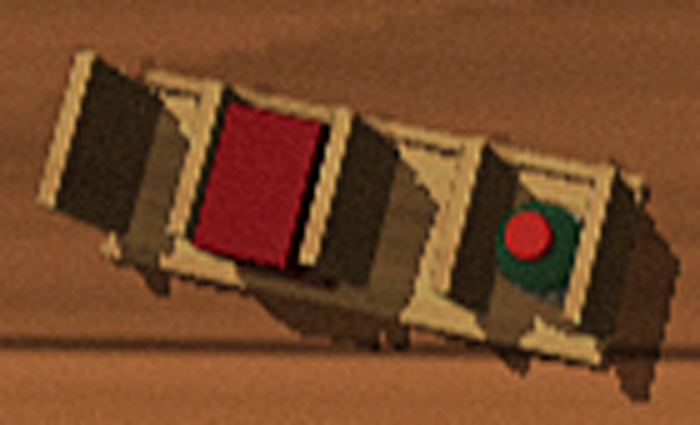

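Run:
```python
from h import *
c=Cam("top"); s=Cam("side")
# rack partition tops, read from the 5x crop (mid of each strip)
pz=np.array([[68,129],[196,160],[327,187],[458,218],[588,245]])/5-.4+[140,245]
for z in(132,140):
    P=c.cast(pz,z)[:,:2]; k=np.arange(5)-2
    d=np.polyfit(k,P,1); print(z,"step",d[0].round(2),np.linalg.norm(d[0]).round(2),"centre",d[1].round(1),"yaw",np.arctan2(d[0][0],-d[0][1]).round(4), (P-(d[1]+k[:,None]*d[0])).round(1).tolist())
    if z==132: ctr,st=d[1],d[0]
# strip directions
e=np.array([[[87,53],[49,205]],[[212,88],[180,232]],[[342,114],[311,260]],[[474,147],[442,290]],[[604,172],[573,318]]])/5-.4+[140,245]
for a in e:
    p=c.cast(a,132); print("strip len",np.linalg.norm(p[0]-p[1]).round(1),"yaw",np.arctan2(*(p[0]-p[1])[[1,0]]).round(3))
for i,n in zip((-1.5,-.5,.5,1.5),"ABCD"): print(n,(ctr+i*st).round(1))
# side view check of red tops: project top-view estimates
m=red(s.img)
for st_,ce,l in comps(m,60): print("side red",st_,ce.round(1))
for y in([492.7,252.3],[492.8,-183.7],[480.4,-377.7]): print(y,s.proj([*y,128]).round(1))
k=(np.arange(5)-2)[:,None]; u=-st/np.linalg.norm(st); ux=np.array([-u[1],u[0]]); ux=ux*np.sign(ux[0])
PP=ctr+k*st
v=cv2.resize(s.img[130:230,320:480],None,fx=5,fy=5,interpolation=cv2.INTER_CUBIC)[:,:,::-1].copy()
for sg in(-33,33):
    for q in s.proj(np.c_[PP+sg*ux,np.full(5,132)]): cv2.circle(v,tuple(int(x) for x in (q-[320,130]+.4)*5),4,(255,0,255),1)
cv2.imwrite("pics/sider.png",v)
```

```text
132 step [-11.27 -54.6 ] 55.75 centre [491.5 221.9] yaw -0.2035 [[0.4, -0.2], [-0.5, 0.4], [0.3, 0.0], [-0.5, -0.3], [0.4, 0.1]]
140 step [-11.19 -54.25] 55.39 centre [490.6 220.4] yaw -0.2035 [[0.4, -0.2], [-0.5, 0.4], [0.3, 0.0], [-0.5, -0.3], [0.4, 0.1]]
strip len 65.0 yaw -0.178
strip len 61.1 yaw -0.159
strip len 61.8 yaw -0.158
strip len 60.5 yaw -0.178
strip len 61.5 yaw -0.175
A [508.4 303.8]
B [497.1 249.2]
C [485.9 194.6]
D [474.6 140. ]
side red [147   3  20  12 162] [156.4   9.1]
side red [  0 111  31  21 330] [ 16.7 123.7]
side red [388 142  19  25 297] [397.5 152.4]
side red [449 147  15  13 151] [455.7 153.1]
side red [227 181  23  20 333] [237.5 190.4]
side red [178 187  41  25 693] [197.8 199. ]
side red [146 198  22  21 346] [156.3 208. ]
side red [583 202  35  26 427] [598.8 217.4]
[492.7, 252.3] [[397.1 148.3]]
[492.8, -183.7] [[238.3 190.7]]
[480.4, -377.7] [[156.8 208.8]]
```

View pics/sider.png

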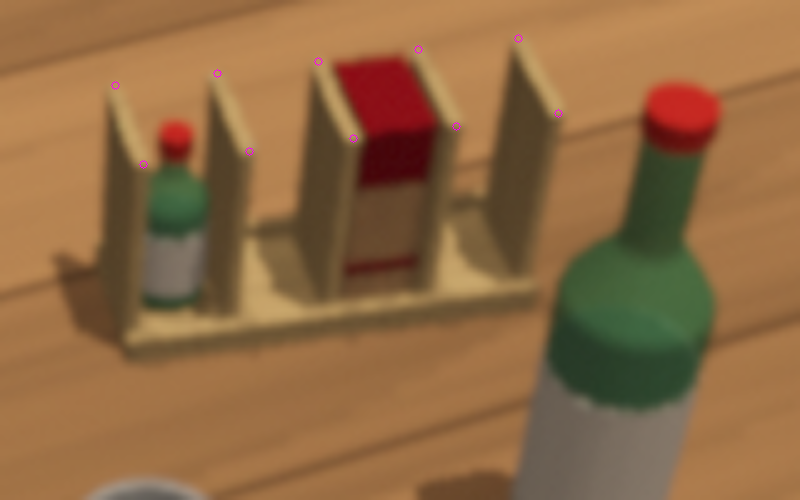

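The rack step comes out at 55.75 mm (should be 56), and the projections into the side view match, so z=132 for the partition tops is right. The free bays are A (508,304) and C (486,195). Next I'll write a helper that gives shifts in tool axes.

```bash
cat > go.py <<'E'
# usage: go.py x y zgrasp yaw -> shift/turn in tool axes from the present pose
import sys,numpy as np
from plant import get_obs
from scipy.spatial.transform import Rotation as Ro
o=get_obs(); x,y,z,w=map(float,sys.argv[1:]); R=Ro.from_euler('xyz',o["tcp_rot"]); T=Ro.from_euler('xyz',[np.pi,0,w])
d=np.array([x,y,z+159])-o["tool_pos"]
print("t",o["time"],"pos",o["tool_pos"].round(1),"rot",o["tcp_rot"].round(3),"grip",round(o["grip_width"],1),"F",o["contact_force"].round(1))
print("shift m",(R.inv().apply(d)/1000).round(4),"turn",(R.inv()*T).as_rotvec().round(4),"rows",round(np.linalg.norm(d)/41.7,1))
E
python3 go.py 480.4 -377.7 245 -0.066
```

```text
t 0.25 pos [ 125.2 -509.8  404.4] rot [-3.141 -0.     0.241] grip 92.1 F [0.4 0.4 0.1]
shift m [ 0.3764 -0.0436  0.0005] turn [-0.0006  0.      0.3068] rows 9.1
```

```bash
python3 -m pendant '[[[0.0376,-0.0044,0],[0,0,0.05],0.06],[[0.0753,-0.0087,0],[0,0,0.1],0.06],[[0.113,-0.013,0],[0,0,0.15],0.06],[[0.15,-0.0174,0],[0,0,0.2],0.06],[[0.188,-0.0218,0],[0,0,0.25],0.06],[[0.226,-0.0262,0],[0,0,0.3068],0.06],[[0.264,-0.0305,0],[0,0,0.3068],0.06],[[0.301,-0.0349,0],[0,0,0.3068],0.06],[[0.339,-0.0392,0],[0,0,0.3068],0.06],[[0.3764,-0.0436,0],[0,0,0.3068],0.06]]'
python3 -m pendant '[[[0,0,0],[0,0,0],0.06],[[0,0,0],[0,0,0],0.06],[[0,0,0],[0,0,0],0.06]]'; python3 go.py 480.4 -377.7 100 -0.066
python3 - <<'E'
from h import *
c=Cam("top"); cv2.imwrite("pics/a.png",cv2.resize(c.img[200:400,300:560],None,fx=3,fy=3)[:,:,::-1])
E
```

```text
time: 1.08
tool_pos: [482.1, -376.7, 404.6]
tcp_rot: [-3.142, 0.0, -0.066]
contact_force: [-0.6, -0.5, 0.2]
grip_width: 60.2
time: 1.33
tool_pos: [480.2, -377.7, 404.3]
tcp_rot: [-3.141, 0.001, -0.065]
contact_force: [0.3, 0.1, -0.8]
grip_width: 59.7
t 1.3333 pos [ 480.2 -377.7  404.3] rot [-3.141e+00  1.000e-03 -6.500e-02] grip 59.7 F [ 0.3  0.1 -0.8]
shift m [0.0003 0.     0.1453] turn [-0.0002  0.001   0.0006] rows 3.5
```

View pics/a.png

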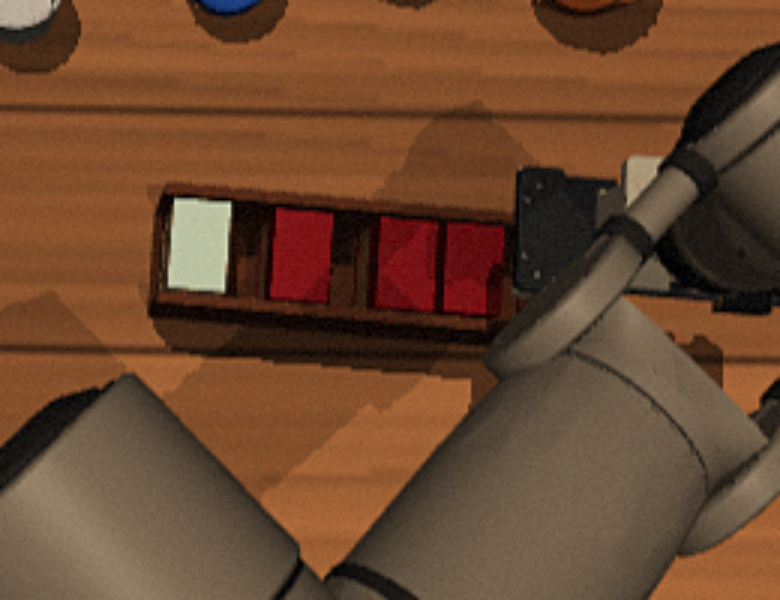

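The gripper body (about 515–770, 170–310 in the crop) sits over the end carton with its long side along the trough. I'll descend, close and lift a little.

```bash
python3 -m pendant '[[[0,0,0.03],[0,0,0],0.06],[[0,0,0.06],[0,0,0],0.06],[[0,0,0.085],[0,0,0],0.06],[[0,0,0.11],[0,0,0],0.06],[[0,0,0.13],[0,0,0],0.06],[[0,0,0.145],[0,0,0],0.06],[[0,0,0.145],[0,0,0],0.06]]'
python3 -m pendant '[[[0,0,0],[0,0,0],0.03],[[0,0,0],[0,0,0],0.03],[[0,0,0],[0,0,0],0.03],[[0,0,0],[0,0,0],0.03],[[0,0,0],[0,0,0],0.03],[[0,0,0],[0,0,0],0.03]]'
python3 go.py 480.4 -377.7 245 -0.066
```

```text
time: 1.97
tool_pos: [478.3, -378.1, 256.6]
tcp_rot: [-3.138, 0.005, -0.068]
contact_force: [-0.1, 1.5, -0.6]
grip_width: 60.0
time: 2.47
tool_pos: [480.5, -378.1, 261.3]
tcp_rot: [3.139, -0.002, -0.066]
contact_force: [-1.7, -0.4, 6.3]
grip_width: 39.7
t 2.4667 pos [ 480.5 -378.1  261.3] rot [ 3.139e+00 -2.000e-03 -6.600e-02] grip 39.7 F [-1.7 -0.4  6.3]
shift m [ 1.000e-04 -1.000e-04 -1.427e-01] turn [ 0.0021 -0.0018  0.    ] rows 3.4
```

```bash
python3 -m pendant '[[[0,0,-0.01],[0,0,0],0.03],[[0,0,-0.03],[0,0,0],0.03],[[0,0,-0.06],[0,0,0],0.03],[[0,0,-0.09],[0,0,0],0.03],[[0,0,-0.12],[0,0,0],0.03],[[0,0,-0.14],[0,0,0],0.03],[[0,0,-0.145],[0,0,0],0.03],[[0,0,-0.145],[0,0,0],0.03]]'
python3 go.py 440 20 245 -0.2035
```

```text
time: 3.13
tool_pos: [480.4, -377.6, 406.4]
tcp_rot: [3.139, -0.002, -0.066]
contact_force: [0.0, 0.4, -2.6]
grip_width: 39.8
t 3.1333 pos [ 480.4 -377.6  406.4] rot [ 3.139e+00 -2.000e-03 -6.600e-02] grip 39.8 F [ 0.   0.4 -2.6]
shift m [-0.0665 -0.3941  0.0014] turn [ 0.002  -0.0026  0.1378] rows 9.6
```

```bash
python3 -m pendant '[[[-0.0025,-0.015,0],[0,0,0.01],0.03],[[-0.0076,-0.045,0],[0,0,0.03],0.03],[[-0.0135,-0.08,0],[0,0,0.05],0.03],[[-0.0194,-0.115,0],[0,0,0.07],0.03],[[-0.0253,-0.15,0],[0,0,0.09],0.03],[[-0.0312,-0.185,0],[0,0,0.1],0.03],[[-0.0371,-0.22,0],[0,0,0.11],0.03],[[-0.043,-0.255,0],[0,0,0.12],0.03],[[-0.0489,-0.29,0],[0,0,0.13],0.03],[[-0.0548,-0.325,0],[0,0,0.1378],0.03]]'
python3 -m pendant '[[[-0.0045,-0.03,0],[0,0,0],0.03],[[-0.008,-0.052,0],[0,0,0],0.03],[[-0.0105,-0.065,0],[0,0,0],0.03],[[-0.0117,-0.0691,0],[0,0,0],0.03],[[-0.0117,-0.0691,0],[0,0,0],0.03],[[-0.0117,-0.0691,0],[0,0,0],0.03]]'
python3 go.py 440 20 96 -0.2035
```

```text
time: 3.97
tool_pos: [446.1, -48.1, 402.8]
tcp_rot: [-3.141, 0.004, -0.205]
contact_force: [1.5, 0.1, -2.4]
grip_width: 40.1
time: 4.47
tool_pos: [449.5, 19.8, 403.8]
tcp_rot: [3.141, 0.002, -0.203]
contact_force: [0.8, -0.1, -2.3]
grip_width: 39.7
t 4.4667 pos [449.5  19.8 403.8] rot [ 3.141e+00  2.000e-03 -2.030e-01] grip 39.7 F [ 0.8 -0.1 -2.3]
shift m [-0.0091  0.0017  0.1488] turn [0.0007 0.0019 0.    ] rows 3.6
```

```bash
python3 -m pendant '[[[0,0,0.015],[0,0,0],0.03],[[0,0,0.045],[0,0,0],0.03],[[0,0,0.075],[0,0,0],0.03],[[0,0,0.105],[0,0,0],0.03],[[0,0,0.125],[0,0,0],0.03],[[0,0,0.138],[0,0,0],0.03],[[0,0,0.144],[0,0,0],0.03],[[0,0,0.146],[0,0,0],0.03],[[0,0,0.146],[0,0,0],0.03],[[0,0,0.146],[0,0,0],0.03]]'
python3 -m pendant '[[[0,0,0.001],[0,0,0],0.03],[[0,0,0.002],[0,0,0],0.03],[[0,0,0.002],[0,0,0],0.03]]'
python3 -m pendant '[[[0,0,0.001],[0,0,0],0.03],[[0,0,0.002],[0,0,0],0.03],[[0,0,0.002],[0,0,0],0.03]]'
```

```text
time: 5.3
tool_pos: [450.0, 19.8, 259.4]
tcp_rot: [3.142, -0.001, -0.204]
contact_force: [-0.4, 0.2, -1.4]
grip_width: 39.9
time: 5.55
tool_pos: [449.7, 20.2, 257.1]
tcp_rot: [3.142, -0.001, -0.204]
contact_force: [-0.0, -1.3, -2.0]
grip_width: 40.0
time: 5.8
tool_pos: [449.6, 20.2, 254.6]
tcp_rot: [3.141, 0.0, -0.204]
contact_force: [0.0, -0.0, -1.9]
grip_width: 39.7
```

```bash
python3 -m pendant '[[[0,0,0.001],[0,0,0],0.03],[[0,0,0.002],[0,0,0],0.03],[[0,0,0.002],[0,0,0],0.03]]'
python3 -m pendant '[[[0,0,0.001],[0,0,0],0.03],[[0,0,0.001],[0,0,0],0.03],[[0,0,0.001],[0,0,0],0.03]]'
```

```text
time: 6.05
tool_pos: [449.7, 20.2, 253.3]
tcp_rot: [3.141, -0.0, -0.204]
contact_force: [-2.2, 0.2, 6.0]
grip_width: 39.9
time: 6.3
tool_pos: [449.6, 20.3, 253.2]
tcp_rot: [3.142, -0.001, -0.204]
contact_force: [-4.7, 0.3, 16.9]
grip_width: 39.9
```

Touchdown at TCP z of about 253.3, so the grip is about 94 mm up the carton. I'll release, rise, then turn 90°.

```bash
python3 -m pendant '[[[0,0,-0.001],[0,0,0],0.06],[[0,0,-0.001],[0,0,0],0.06],[[0,0,-0.001],[0,0,0],0.06],[[0,0,-0.001],[0,0,0],0.06],[[0,0,-0.02],[0,0,0],0.06],[[0,0,-0.05],[0,0,0],0.08],[[0,0,-0.075],[0,0,0],0.085],[[0,0,-0.075],[0,0,0],0.085]]'
python3 -m pendant '[[[0,0,0],[0,0,-0.12],0.085],[[0,0,0],[0,0,-0.24],0.085],[[0,0,0],[0,0,-0.36],0.085],[[0,0,0],[0,0,-0.48],0.085],[[0,0,0],[0,0,-0.6],0.085],[[0,0,0],[0,0,-0.72],0.085],[[0,0,0],[0,0,-0.84],0.085],[[0,0,0],[0,0,-0.96],0.085],[[0,0,0],[0,0,-1.08],0.085],[[0,0,0],[0,0,-1.2],0.085]]'
python3 -m pendant '[[[0,0,0],[0,0,-0.12],0.085],[[0,0,0],[0,0,-0.24],0.085],[[0,0,0],[0,0,-0.3708],0.085],[[0,0,0],[0,0,-0.3708],0.085],[[0,0,0],[0,0,-0.3708],0.085]]'
python3 go.py 449.6 20.3 94.5 1.3673
python3 - <<'E'
from h import *
s=Cam("side"); cv2.imwrite("pics/b.png",cv2.resize(s.img[80:260,140:440],None,fx=2.5,fy=2.5)[:,:,::-1])
c=Cam("top")
for st,ce,l in comps(red(c.img),150): print(st,ce.round(1),c.cast(ce,120).round(1)[0])
E
```

```text
time: 6.97
tool_pos: [450.9, 20.1, 330.7]
tcp_rot: [-3.141, -0.008, -0.204]
contact_force: [1.5, -0.1, -0.6]
grip_width: 75.2
time: 7.8
tool_pos: [449.6, 20.2, 326.0]
tcp_rot: [-3.141, 0.0, 1.002]
contact_force: [0.2, 0.4, -0.1]
grip_width: 85.0
time: 8.22
tool_pos: [449.6, 20.2, 326.2]
tcp_rot: [-3.141, 0.0, 1.364]
contact_force: [-0.3, 0.0, 0.7]
grip_width: 84.9
t 8.2167 pos [449.6  20.2 326.2] rot [-3.141  0.     1.364] grip 84.9 F [-0.3  0.   0.7]
shift m [0.0001 0.     0.0727] turn [-0.0007  0.0001 -0.0036] rows 1.7
[  4 122  31  29 181] [ 20. 137.] [806.2 645.9 120. ]
[172 142  18  16 227] [180.7 149.5] [783.1 292.3 120. ]
[178 265  26  34 571] [190.8 281.6] [493.6 254.  120. ]
[390 269  21  32 576] [400.2 284.8] [ 493.5 -184.7  120. ]
[425 272  21  32 580] [435.1 287.7] [ 488.4 -258.   120. ]
[448 274  20  31 575] [457.4 289.1] [ 486.3 -304.6  120. ]
```

View pics/b.png

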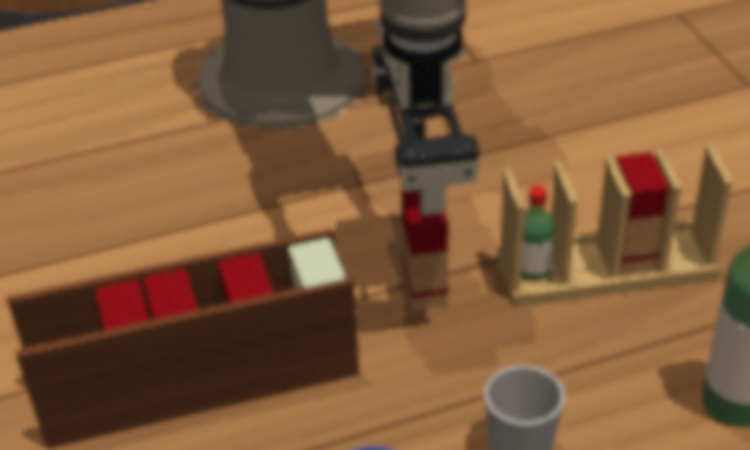

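The carton stands upright under the gripper (crop 425,240), with the jaws across its long side. I'll descend and grip it.

```bash
python3 -m pendant '[[[0,0,0.02],[0,0,-0.003],0.085],[[0,0,0.045],[0,0,-0.003],0.085],[[0,0,0.065],[0,0,-0.003],0.085],[[0,0,0.0725],[0,0,-0.003],0.085],[[0,0,0.0725],[0,0,-0.003],0.085],[[0,0,0.0725],[0,0,-0.003],0.05],[[0,0,0.0725],[0,0,-0.003],0.05],[[0,0,0.0725],[0,0,-0.003],0.05],[[0,0,0.0725],[0,0,-0.003],0.05],[[0,0,0.0725],[0,0,-0.003],0.05]]'
python3 -m pendant '[[[0,0,0],[0,0,0],0.05],[[0,0,-0.02],[0,0,0],0.05],[[0,0,-0.05],[0,0,0],0.05],[[0,0,-0.08],[0,0,0],0.05],[[0,0,-0.11],[0,0,0],0.05],[[0,0,-0.14],[0,0,0],0.05],[[0,0,-0.15],[0,0,0],0.05],[[0,0,-0.152],[0,0,0],0.05],[[0,0,-0.152],[0,0,0],0.05],[[0,0,-0.152],[0,0,0],0.05]]'
python3 go.py 485.9 194.6 246 1.3673
python3 - <<'E'
from h import *
s=Cam("side")
for st,ce,l in comps(red(s.img),100): print(st,ce.round(1))
E
```

```text
time: 9.15
tool_pos: [449.8, 20.2, 255.0]
tcp_rot: [3.14, -0.0, 1.37]
contact_force: [-1.3, 0.4, 4.3]
grip_width: 62.2
time: 9.98
tool_pos: [449.3, 20.2, 405.0]
tcp_rot: [-3.139, 0.0, 1.37]
contact_force: [-0.5, -0.4, -1.4]
grip_width: 62.0
t 9.9833 pos [449.3  20.2 405. ] rot [-3.139  0.     1.37 ] grip 62.0 F [-0.5 -0.4 -1.4]
shift m [ 1.782e-01  1.100e-03 -1.000e-04] turn [-0.0023  0.0003  0.0026] rows 4.3
[147   3  20  12 163] [156.4   9.1]
[  0 111  31  21 331] [ 16.7 123.6]
[388 142  19  25 296] [397.5 152.4]
[449 147  15  13 151] [455.7 153. ]
[227 181  23  20 333] [237.5 190.4]
[178 187  41  25 694] [197.7 199.1]
[583 202  35  26 424] [598.9 217.4]
```

```bash
python3 -m pendant '[[[0.012,0,0],[0,0,0],0.05],[[0.036,0,0],[0,0,0],0.05],[[0.066,0.0005,0],[0,0,0],0.05],[[0.096,0.001,0],[0,0,0],0.05],[[0.126,0.001,0],[0,0,0],0.05],[[0.15,0.001,0],[0,0,0],0.05],[[0.168,0.001,0],[0,0,0],0.05],[[0.1782,0.001,0],[0,0,0],0.05],[[0.1782,0.001,0],[0,0,0],0.05],[[0.1782,0.001,0],[0,0,0],0.05]]'
python3 -m pendant '[[[0,0,0],[0,0,0],0.05],[[0,0,0],[0,0,0],0.05]]'
python3 go.py 485.9 194.6 104 1.3673
python3 - <<'E'
from h import *
s=Cam("side"); v=cv2.resize(s.img[90:220,310:470],None,fx=5,fy=4.6,interpolation=cv2.INTER_CUBIC)[:,:,::-1].copy()
cv2.imwrite("pics/c.png",v)
E
```

```text
time: 10.87
tool_pos: [486.0, 194.4, 405.1]
tcp_rot: [-3.14, 0.002, 1.371]
contact_force: [-0.7, -0.6, -1.8]
grip_width: 62.3
time: 11.03
tool_pos: [486.1, 193.6, 406.0]
tcp_rot: [-3.141, 0.001, 1.369]
contact_force: [0.1, -0.1, -2.1]
grip_width: 62.1
t 11.0333 pos [486.1 193.6 406. ] rot [-3.141e+00  1.000e-03  1.369e+00] grip 62.1 F [ 0.1 -0.1 -2.1]
shift m [ 0.001  -0.0004  0.143 ] turn [-0.0003  0.0006  0.0014] rows 3.4
```

View pics/c.png

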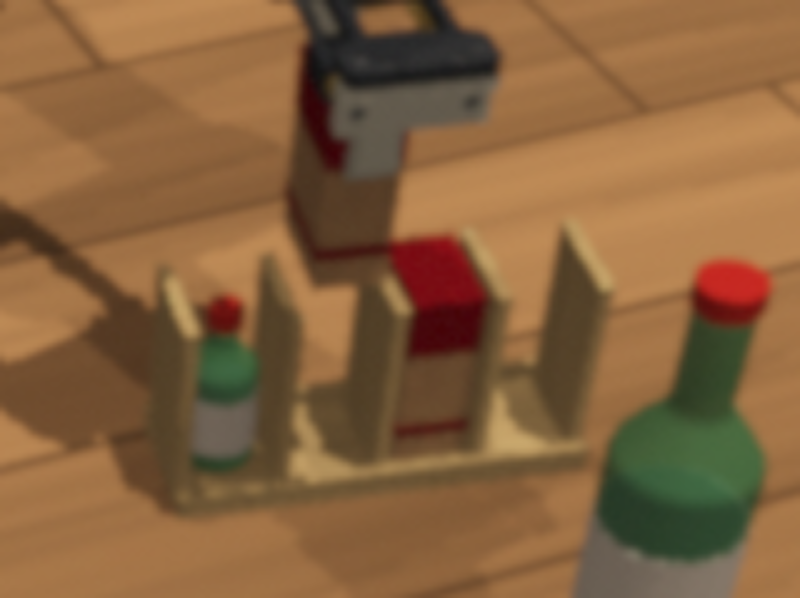

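The carton hangs above bay C with its lower front corners at crop (312,282) and (388,283). I'll check that against the projection of where it should be.

Run:
```python
from h import *
s=Cam("side"); o=get_obs(); p=o["tool_pos"]; a=-0.2035; R=np.array([[np.cos(a),-np.sin(a)],[np.sin(a),np.cos(a)]])
for q in([31,-20],[31,20]):
    print(s.proj([*(p[:2]+R@q),p[2]-254]).round(1))
print("obs",[372.0,150.9],[387.2,151.1]); b=s.proj([[486,194,132],[486,184,132]]); print("px per 10mm y",b[0]-b[1])
```

```text
[[372.6 153. ]]
[[387.7 151.2]]
obs [372.0, 150.9] [387.2, 151.1]
px per 10mm y [ 3.41419553 -0.90754846]
```

```bash
python3 -m pendant '[[[0.0015,-0.0004,0.005],[0,0,0],0.05],[[0.0015,-0.0004,0.012],[0,0,0],0.05],[[0.0015,-0.0004,0.02],[0,0,0],0.05],[[0.0015,-0.0004,0.028],[0,0,0],0.05],[[0.0015,-0.0004,0.036],[0,0,0],0.05],[[0.0015,-0.0004,0.042],[0,0,0],0.05],[[0.0015,-0.0004,0.045],[0,0,0],0.05],[[0.0015,-0.0004,0.045],[0,0,0],0.05]]'
python3 -m pendant '[[[0,0,0.01],[0,0,0],0.05],[[0,0,0.03],[0,0,0],0.05],[[0,0,0.05],[0,0,0],0.05],[[0,0,0.067],[0,0,0],0.05],[[0,0,0.08],[0,0,0],0.05],[[0,0,0.088],[0,0,0],0.05],[[0,0,0.092],[0,0,0],0.05],[[0,0,0.092],[0,0,0],0.05],[[0,0,0.092],[0,0,0],0.05]]'
python3 -m pendant '[[[0,0,0.001],[0,0,0],0.05],[[0,0,0.002],[0,0,0],0.05],[[0,0,0.003],[0,0,0],0.05],[[0,0,0.003],[0,0,0],0.05]]'
```

```text
time: 11.8
tool_pos: [486.0, 196.2, 360.1]
tcp_rot: [-3.14, 0.001, 1.37]
contact_force: [0.5, 0.2, -2.2]
grip_width: 62.1
time: 12.55
tool_pos: [486.3, 196.2, 269.6]
tcp_rot: [3.141, -0.0, 1.37]
contact_force: [0.5, -0.8, -2.3]
grip_width: 62.1
time: 12.88
tool_pos: [486.1, 196.2, 266.4]
tcp_rot: [3.141, -0.0, 1.37]
contact_force: [0.2, -0.0, -1.8]
grip_width: 61.7
```

No contact in the bay so far. The floor should be at a TCP z of about 262–263, so I'll creep down.

```bash
python3 -m pendant '[[[0,0,0.001],[0,0,0],0.05],[[0,0,0.002],[0,0,0],0.05],[[0,0,0.002],[0,0,0],0.05]]'
python3 -m pendant '[[[0,0,0.001],[0,0,0],0.05],[[0,0,0.002],[0,0,0],0.05],[[0,0,0.002],[0,0,0],0.05]]'
```

```text
time: 13.13
tool_pos: [486.0, 196.1, 264.0]
tcp_rot: [-3.141, 0.0, 1.37]
contact_force: [-0.3, 0.3, -1.2]
grip_width: 61.9
time: 13.38
tool_pos: [485.9, 196.3, 262.9]
tcp_rot: [3.142, -0.0, 1.37]
contact_force: [-2.8, 0.7, 4.8]
grip_width: 62.4
```

Touchdown at 262.9, as expected. I'll release, rise, and work out the next leg.

```bash
python3 -m pendant '[[[0,0,0],[0,0,0],0.085],[[0,0,0],[0,0,0],0.085],[[0,0,0],[0,0,0],0.085],[[0,0,0],[0,0,0],0.085],[[0,0,-0.03],[0,0,0],0.085],[[0,0,-0.07],[0,0,0],0.085],[[0,0,-0.11],[0,0,0],0.085],[[0,0,-0.14],[0,0,0],0.085],[[0,0,-0.14],[0,0,0],0.085]]'
python3 go.py 492.8 -183.7 246 -0.066
```

```text
time: 14.13
tool_pos: [487.0, 196.4, 408.8]
tcp_rot: [3.13, -0.005, 1.37]
contact_force: [1.0, 0.6, 1.0]
grip_width: 85.0
t 14.1333 pos [487.  196.4 408.8] rot [ 3.13  -0.005  1.37 ] grip 85.0 F [1.  0.6 1. ]
shift m [-0.3714  0.0814  0.0028] turn [ 0.0055 -0.0123  1.436 ] rows 9.1
```

```bash
python3 -m pendant '[[[-0.037,0.008,0],[0,0,0.12],0.058],[[-0.074,0.016,0],[0,0,0.24],0.058],[[-0.111,0.024,0],[0,0,0.36],0.058],[[-0.148,0.032,0],[0,0,0.48],0.058],[[-0.185,0.041,0],[0,0,0.6],0.058],[[-0.223,0.049,0],[0,0,0.72],0.058],[[-0.26,0.057,0],[0,0,0.84],0.058],[[-0.297,0.065,0],[0,0,0.96],0.058],[[-0.334,0.073,0],[0,0,1.08],0.058],[[-0.3714,0.0814,0],[0,0,1.2],0.058]]'
python3 -m pendant '[[[0,0,0],[0,0,0.12],0.058],[[0,0,0],[0,0,0.236],0.058],[[0,0,0],[0,0,0.236],0.058],[[0,0,0],[0,0,0.236],0.058]]'
python3 go.py 492.8 -183.7 103 -0.066
python3 - <<'E'
from h import *
c=Cam("top"); cv2.imwrite("pics/d.png",cv2.resize(c.img[220:340,140:300],None,fx=5,fy=5,interpolation=cv2.INTER_CUBIC)[:,:,::-1])
E
```

```text
time: 14.97
tool_pos: [491.3, -185.9, 401.7]
tcp_rot: [-3.141, 0.0, 0.164]
contact_force: [1.4, -0.0, -0.3]
grip_width: 58.1
time: 15.3
tool_pos: [491.7, -184.1, 401.7]
tcp_rot: [-3.141, 0.001, -0.063]
contact_force: [-0.5, -1.2, -0.3]
grip_width: 58.0
t 15.3 pos [ 491.7 -184.1  401.7] rot [-3.141e+00  1.000e-03 -6.300e-02] grip 58.0 F [-0.5 -1.2 -0.3]
shift m [ 0.0012 -0.0004  0.1397] turn [-0.0003  0.0007  0.0033] rows 3.4
```

View pics/d.png

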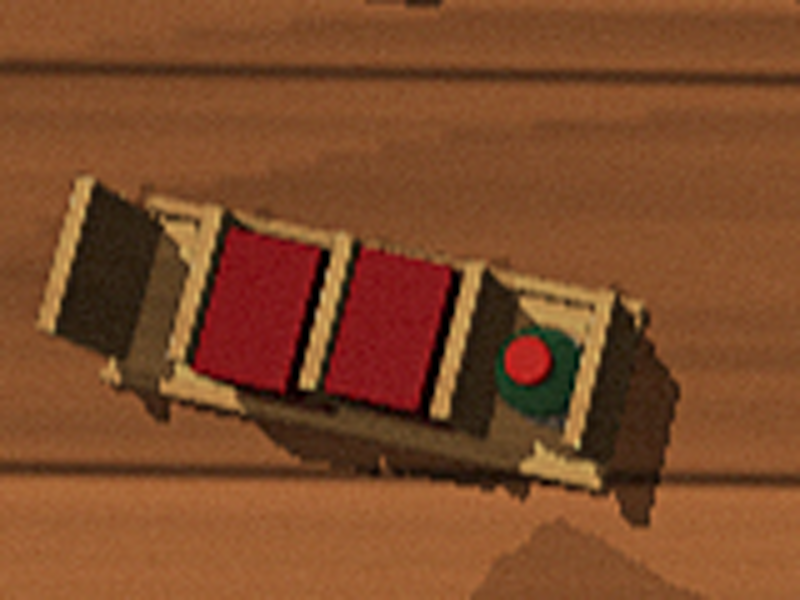

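The second carton is down and centred in bay C (crop 390,330), and nothing else in the rack has moved. Now the second pick.

```bash
python3 -m pendant '[[[0.001,0,0.025],[0,0,0.003],0.056],[[0.001,0,0.05],[0,0,0.003],0.056],[[0.001,0,0.075],[0,0,0.003],0.056],[[0.001,0,0.1],[0,0,0.003],0.056],[[0.001,0,0.12],[0,0,0.003],0.056],[[0.001,0,0.134],[0,0,0.003],0.056],[[0.001,0,0.14],[0,0,0.003],0.056],[[0.001,0,0.14],[0,0,0.003],0.056],[[0.001,0,0.14],[0,0,0.003],0.056]]'
python3 -m pendant '[[[0,0,0],[0,0,0],0.03],[[0,0,0],[0,0,0],0.03],[[0,0,0],[0,0,0],0.03],[[0,0,0],[0,0,0],0.03],[[0,0,0],[0,0,0],0.03],[[0,0,0],[0,0,0],0.03]]'
python3 -m pendant '[[[0,0,-0.01],[0,0,0],0.03],[[0,0,-0.03],[0,0,0],0.03],[[0,0,-0.06],[0,0,0],0.03],[[0,0,-0.09],[0,0,0],0.03],[[0,0,-0.12],[0,0,0],0.03],[[0,0,-0.138],[0,0,0],0.03],[[0,0,-0.143],[0,0,0],0.03],[[0,0,-0.143],[0,0,0],0.03],[[0,0,-0.143],[0,0,0],0.03]]'
python3 go.py 449.6 20.2 246 -0.2035
```

```text
time: 16.1
tool_pos: [493.1, -183.9, 262.7]
tcp_rot: [3.141, -0.001, -0.067]
contact_force: [0.3, -0.2, 0.9]
grip_width: 55.9
time: 16.6
tool_pos: [493.0, -184.2, 263.1]
tcp_rot: [3.141, -0.002, -0.069]
contact_force: [-0.2, 0.9, 6.0]
grip_width: 39.7
time: 17.35
tool_pos: [492.4, -183.9, 404.1]
tcp_rot: [-3.141, 0.002, -0.069]
contact_force: [0.5, 0.1, -3.5]
grip_width: 40.0
t 17.35 pos [ 492.4 -183.9  404.1] rot [-3.141e+00  2.000e-03 -6.900e-02] grip 40.0 F [ 0.5  0.1 -3.5]
shift m [-0.0568 -0.2007 -0.0007] turn [-0.0006  0.0019  0.1345] rows 5.0
```

```bash
python3 -m pendant '[[[-0.0028,-0.01,0],[0,0,0.01],0.03],[[-0.0091,-0.032,0],[0,0,0.035],0.03],[[-0.0178,-0.063,0],[0,0,0.06],0.03],[[-0.0272,-0.096,0],[0,0,0.085],0.03],[[-0.0365,-0.129,0],[0,0,0.11],0.03],[[-0.045,-0.159,0],[0,0,0.125],0.03],[[-0.052,-0.183,0],[0,0,0.1345],0.03],[[-0.0555,-0.196,0],[0,0,0.1345],0.03],[[-0.0568,-0.2007,0],[0,0,0.1345],0.03],[[-0.0568,-0.2007,0],[0,0,0.1345],0.03]]'
python3 -m pendant '[[[0,0,0.015],[0,0,0],0.03],[[0,0,0.045],[0,0,0],0.03],[[0,0,0.075],[0,0,0],0.03],[[0,0,0.105],[0,0,0],0.03],[[0,0,0.125],[0,0,0],0.03],[[0,0,0.138],[0,0,0],0.03],[[0,0,0.143],[0,0,0],0.03],[[0,0,0.145],[0,0,0],0.03],[[0,0,0.145],[0,0,0],0.03],[[0,0,0.145],[0,0,0],0.03]]'
python3 -m pendant '[[[0,0,0.001],[0,0,0],0.03],[[0,0,0.002],[0,0,0],0.03],[[0,0,0.002],[0,0,0],0.03]]'
```

```text
time: 18.18
tool_pos: [449.6, 20.8, 403.9]
tcp_rot: [3.141, 0.003, -0.202]
contact_force: [-0.5, -0.3, -3.5]
grip_width: 40.0
time: 19.02
tool_pos: [450.4, 19.6, 260.8]
tcp_rot: [3.142, -0.001, -0.204]
contact_force: [0.6, -0.9, -1.8]
grip_width: 39.9
time: 19.27
tool_pos: [450.0, 20.1, 258.6]
tcp_rot: [3.142, -0.001, -0.203]
contact_force: [-0.9, 0.1, -2.4]
grip_width: 40.1
```

```bash
python3 -m pendant '[[[0,0,0.001],[0,0,0],0.03],[[0,0,0.002],[0,0,0],0.03],[[0,0,0.002],[0,0,0],0.03]]'
python3 -m pendant '[[[0,0,0.001],[0,0,0],0.03],[[0,0,0.0015],[0,0,0],0.03],[[0,0,0.0015],[0,0,0],0.03]]'
```

```text
time: 19.52
tool_pos: [449.9, 20.1, 256.1]
tcp_rot: [3.141, 0.0, -0.203]
contact_force: [-0.2, 0.5, -1.7]
grip_width: 39.9
time: 19.77
tool_pos: [449.9, 20.1, 255.1]
tcp_rot: [3.142, -0.0, -0.203]
contact_force: [-1.7, 0.5, 4.8]
grip_width: 40.0
```

Contact at 255. I'll release, rise and turn 90°, then check the force and position.

```bash
python3 -m pendant '[[[0,0,0],[0,0,0],0.06],[[0,0,0],[0,0,0],0.06],[[0,0,0],[0,0,0],0.06],[[0,0,0],[0,0,0],0.06],[[0,0,-0.02],[0,0,0],0.06],[[0,0,-0.05],[0,0,0],0.08],[[0,0,-0.073],[0,0,0],0.085],[[0,0,-0.073],[0,0,0],0.085]]'
python3 -m pendant '[[[0,0,0],[0,0,-0.12],0.085],[[0,0,0],[0,0,-0.24],0.085],[[0,0,0],[0,0,-0.36],0.085],[[0,0,0],[0,0,-0.48],0.085],[[0,0,0],[0,0,-0.6],0.085],[[0,0,0],[0,0,-0.72],0.085],[[0,0,0],[0,0,-0.84],0.085],[[0,0,0],[0,0,-0.96],0.085],[[0,0,0],[0,0,-1.08],0.085],[[0,0,0],[0,0,-1.2],0.085]]'
python3 -m pendant '[[[0,0,0],[0,0,-0.12],0.085],[[0,0,0],[0,0,-0.24],0.085],[[0,0,0],[0,0,-0.3708],0.085],[[0,0,0],[0,0,-0.3708],0.085],[[0,0,0],[0,0,-0.3708],0.085]]'
python3 go.py 449.9 20.1 96 1.3673
```

```text
time: 20.43
tool_pos: [451.1, 20.0, 331.7]
tcp_rot: [-3.141, -0.008, -0.203]
contact_force: [1.1, -0.0, 0.8]
grip_width: 75.4
time: 21.27
tool_pos: [449.8, 20.1, 327.0]
tcp_rot: [-3.141, 0.0, 1.002]
contact_force: [0.4, -0.3, 0.4]
grip_width: 84.7
time: 21.68
tool_pos: [449.8, 20.1, 327.2]
tcp_rot: [-3.141, 0.0, 1.364]
contact_force: [-0.9, 0.2, -0.6]
grip_width: 85.0
t 21.6833 pos [449.8  20.1 327.2] rot [-3.141  0.     1.364] grip 85.0 F [-0.9  0.2 -0.6]
shift m [0.0001 0.0001 0.0722] turn [-0.0007  0.0001 -0.0033] rows 1.7
```

```bash
python3 -m pendant '[[[0,0,0.02],[0,0,-0.003],0.085],[[0,0,0.045],[0,0,-0.003],0.085],[[0,0,0.065],[0,0,-0.003],0.085],[[0,0,0.0725],[0,0,-0.003],0.085],[[0,0,0.0725],[0,0,-0.003],0.085],[[0,0,0.0725],[0,0,-0.003],0.05],[[0,0,0.0725],[0,0,-0.003],0.05],[[0,0,0.0725],[0,0,-0.003],0.05],[[0,0,0.0725],[0,0,-0.003],0.05],[[0,0,0.0725],[0,0,-0.003],0.05]]'
python3 -m pendant '[[[0,0,0],[0,0,0],0.05],[[0,0,-0.02],[0,0,0],0.05],[[0,0,-0.05],[0,0,0],0.05],[[0,0,-0.08],[0,0,0],0.05],[[0,0,-0.11],[0,0,0],0.05],[[0,0,-0.14],[0,0,0],0.05],[[0,0,-0.152],[0,0,0],0.05],[[0,0,-0.154],[0,0,0],0.05],[[0,0,-0.154],[0,0,0],0.05],[[0,0,-0.154],[0,0,0],0.05]]'
python3 go.py 508.4 305 249 1.3673
```

```text
time: 22.52
tool_pos: [450.0, 20.1, 256.0]
tcp_rot: [3.14, -0.0, 1.37]
contact_force: [-0.6, 0.2, 3.4]
grip_width: 62.0
time: 23.35
tool_pos: [449.5, 20.1, 407.9]
tcp_rot: [-3.139, 0.0, 1.37]
contact_force: [-1.1, -0.1, -1.9]
grip_width: 62.4
t 23.35 pos [449.5  20.1 407.9] rot [-3.139  0.     1.37 ] grip 62.4 F [-1.1 -0.1 -1.9]
shift m [ 2.909e-01  9.000e-04 -2.000e-04] turn [-0.0024  0.0003  0.0029] rows 7.0
```

```bash
python3 -m pendant '[[[0.012,0,0],[0,0,0.002],0.05],[[0.04,0,0],[0,0,0.002],0.05],[[0.075,0.0005,0],[0,0,0.002],0.05],[[0.11,0.001,0],[0,0,0.002],0.05],[[0.145,0.001,0],[0,0,0.002],0.05],[[0.18,0.001,0],[0,0,0.002],0.05],[[0.215,0.001,0],[0,0,0.002],0.05],[[0.25,0.001,0],[0,0,0.002],0.05],[[0.275,0.001,0],[0,0,0.002],0.05],[[0.288,0.001,0],[0,0,0.002],0.05]]'
python3 -m pendant '[[[0.003,0,0],[0,0,0],0.05],[[0.003,0,0],[0,0,0],0.05],[[0.003,0,0],[0,0,0],0.05],[[0.003,0,0],[0,0,0],0.05]]'
python3 go.py 508.4 305 105 1.3673
python3 - <<'E'
from h import *
s=Cam("side"); v=cv2.resize(s.img[90:220,310:470],None,fx=5,fy=4.6,interpolation=cv2.INTER_CUBIC)[:,:,::-1].copy()
cv2.imwrite("pics/e.png",v)
p=get_obs()["tool_pos"]; a=-0.2035; R=np.array([[np.cos(a),-np.sin(a)],[np.sin(a),np.cos(a)]])
for q in([31,-20],[31,20]): print(((s.proj([*(p[:2]+R@q),p[2]-255])[0]-[310,90]+.4)*[5,4.6]).round(0))
E
```

```text
time: 24.18
tool_pos: [508.2, 305.1, 406.3]
tcp_rot: [-3.138, 0.002, 1.371]
contact_force: [-0.0, -0.1, -1.7]
grip_width: 62.1
time: 24.52
tool_pos: [508.9, 303.9, 408.6]
tcp_rot: [-3.141, 0.001, 1.367]
contact_force: [-0.2, -0.8, -3.0]
grip_width: 61.9
t 24.5167 pos [508.9 303.9 408.6] rot [-3.141e+00  1.000e-03  1.367e+00] grip 61.9 F [-0.2 -0.8 -3. ]
shift m [ 0.0011 -0.0006  0.1446] turn [-0.001   0.0012 -0.0001] rows 3.5
[527. 266.]
[601. 258.]
```

View pics/e.png

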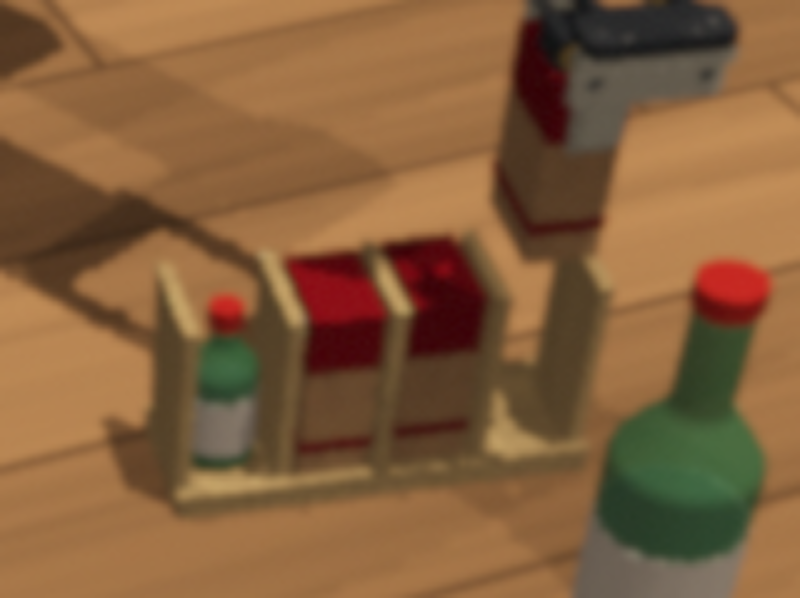

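The carton hangs over bay A with its lower front corners at about (525,258) and (597,257). The prediction was 527 and 601, the same small offset as last time, so I'll add 1.5 mm and lower it.

```bash
python3 -m pendant '[[[0.0018,-0.0004,0.005],[0,0,0],0.05],[[0.0018,-0.0004,0.012],[0,0,0],0.05],[[0.0018,-0.0004,0.02],[0,0,0],0.05],[[0.0018,-0.0004,0.028],[0,0,0],0.05],[[0.0018,-0.0004,0.036],[0,0,0],0.05],[[0.0018,-0.0004,0.042],[0,0,0],0.05],[[0.0018,-0.0004,0.045],[0,0,0],0.05],[[0.0018,-0.0004,0.045],[0,0,0],0.05]]'
python3 -m pendant '[[[0,0,0.01],[0,0,0],0.05],[[0,0,0.03],[0,0,0],0.05],[[0,0,0.05],[0,0,0],0.05],[[0,0,0.067],[0,0,0],0.05],[[0,0,0.08],[0,0,0],0.05],[[0,0,0.088],[0,0,0],0.05],[[0,0,0.092],[0,0,0],0.05],[[0,0,0.092],[0,0,0],0.05],[[0,0,0.092],[0,0,0],0.05]]'
python3 -m pendant '[[[0,0,0.001],[0,0,0],0.05],[[0,0,0.002],[0,0,0],0.05],[[0,0,0.003],[0,0,0],0.05],[[0,0,0.003],[0,0,0],0.05]]'
```

```text
time: 25.23
tool_pos: [508.7, 306.8, 363.0]
tcp_rot: [-3.14, 0.001, 1.368]
contact_force: [1.7, -0.5, -3.0]
grip_width: 62.3
time: 25.98
tool_pos: [509.1, 307.0, 272.7]
tcp_rot: [3.141, -0.001, 1.368]
contact_force: [-0.3, -0.7, -3.0]
grip_width: 61.9
time: 26.32
tool_pos: [508.8, 306.9, 269.3]
tcp_rot: [3.141, -0.0, 1.368]
contact_force: [0.2, 0.3, -2.6]
grip_width: 61.8
```

```bash
python3 -m pendant '[[[-0.001,0,0.001],[0,0,0],0.05],[[-0.001,0,0.002],[0,0,0],0.05],[[-0.001,0,0.003],[0,0,0],0.05],[[-0.001,0,0.003],[0,0,0],0.05]]'
python3 -m pendant '[[[0,0,0.001],[0,0,0],0.05],[[0,0,0.002],[0,0,0],0.05],[[0,0,0.002],[0,0,0],0.05]]'
python3 -m pendant '[[[0,0,0.001],[0,0,0],0.05],[[0,0,0.001],[0,0,0],0.05],[[0,0,0.001],[0,0,0],0.05]]'
```

```text
time: 26.65
tool_pos: [508.6, 305.9, 265.9]
tcp_rot: [-3.141, 0.0, 1.368]
contact_force: [-0.8, 0.3, -2.3]
grip_width: 62.3
time: 26.9
tool_pos: [508.7, 305.9, 264.1]
tcp_rot: [3.141, -0.0, 1.368]
contact_force: [-0.9, -0.4, -3.5]
grip_width: 62.3
time: 27.15
tool_pos: [508.6, 306.0, 264.0]
tcp_rot: [3.141, -0.0, 1.368]
contact_force: [-2.8, -0.9, 5.2]
grip_width: 61.9
```

Touchdown at 264.0. I'll release, rise, back off toward the base and check.

```bash
python3 -m pendant '[[[0,0,0],[0,0,0],0.085],[[0,0,0],[0,0,0],0.085],[[0,0,0],[0,0,0],0.085],[[0,0,0],[0,0,0],0.085],[[0,0,-0.03],[0,0,0],0.085],[[0,0,-0.07],[0,0,0],0.085],[[0,0,-0.11],[0,0,0],0.085],[[0,0,-0.14],[0,0,0],0.085],[[0,0,-0.14],[0,0,0],0.085]]'
python3 -m pendant '[[[-0.03,0,0],[0,0,0],0.085],[[-0.07,0,0],[0,0,0],0.085],[[-0.11,0,0],[0,0,0],0.085],[[-0.15,0,0],[0,0,0],0.085],[[-0.19,0,0],[0,0,0],0.085],[[-0.23,0,0],[0,0,0],0.085],[[-0.27,0,0],[0,0,0],0.085],[[-0.29,0,0],[0,0,0],0.085],[[-0.29,0,0],[0,0,0],0.085],[[-0.29,0,0],[0,0,0],0.085]]'
python3 - <<'E'
from h import *
c=Cam("top"); s=Cam("side")
for st,ce,l in comps(red(c.img),150): print(st,ce.round(1),c.cast(ce,128).round(1)[0])
k=lambda im,a,b,p,q,:cv2.resize(im[a:b,p:q],(390,290),interpolation=cv2.INTER_CUBIC)
v=np.vstack([np.hstack([k(c.img,230,340,140,288),k(s.img,120,220,330,465)]),np.hstack([k(c.img,120,340,330,630),k(s.img,120,370,120,480)])])
cv2.imwrite("pics/f.png",v[:,:,::-1])
E
```

```text
time: 27.9
tool_pos: [509.4, 306.3, 410.6]
tcp_rot: [3.131, -0.007, 1.368]
contact_force: [1.2, -0.3, 0.1]
grip_width: 85.0
time: 28.73
tool_pos: [450.2, 20.9, 403.0]
tcp_rot: [-3.141, -0.0, 1.365]
contact_force: [-0.0, 0.0, -0.5]
grip_width: 85.3
[  4 121  31  30 179] [ 20.2 137.2] [802.9 641.1 128. ]
[172 142  18  16 227] [180.6 149.5] [780.3 290.3 128. ]
[153 258  26  33 566] [165.2 273.9] [508.1 306.4 128. ]
[178 265  26  34 571] [190.8 281.6] [492.7 252.3 128. ]
[205 269  25  33 569] [217.2 285.6] [485.2 197.  128. ]
[425 272  21  32 578] [435.2 287.7] [ 487.5 -256.5  128. ]
[448 274  20  31 575] [457.4 289.1] [ 485.4 -302.8  128. ]
```

View pics/f.png

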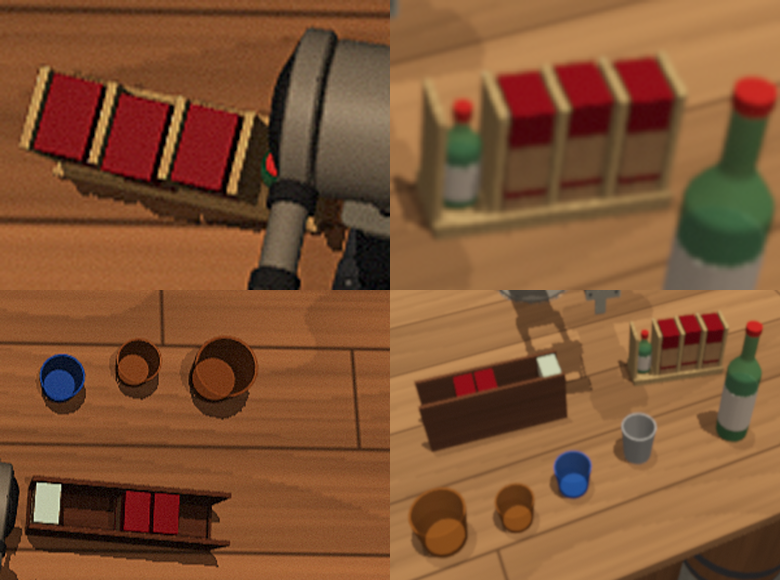

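The rack now holds three red cartons, upright, level and one to a bay. Red0's pixel centroid hasn't moved. Mini, cream and the tight red pair stand where they were, and the gripper is clear of everything. Handing in.

```bash
python3 -c "from plant import *; print(close_job())"
```

```text
the job is handed in; nothing more can be done
None
```

The display rack now holds three red cartons, each upright and fully down in its own bay, and the job is handed in at about 29 s. No verdict came back.

**What I did:** I took two free-standing reds from the trough: the one at the far end and the one next to the cream. I gripped each across its 40 mm, stood it on the bare counter, and re-gripped it across its 62 mm ends. I then lowered each into its bay in 1–2 mm steps and let go only once it touched the floor, at about 5 N.

**Last checks:**
- **Seating:** the touchdown heights were 262.9 and 264.0 mm, about where I expected the bay floor. All three red tops look level in both views.
- **Nothing disturbed:** red0's position in the image is unchanged, and the two remaining trough reds moved by no more than about 0.3 mm as measured. Mini, cream and the items on the counter look unmoved.
- **Limits:** the highest contact force read at the end of a move was about 17 N, while setting the first carton on the counter. The gripper ended open and clear, at about 0 N.

**What disagreed:** before each lowering, the carton hung about 1.5 mm to one side of where I had calculated, within calibration error. I corrected for it, and the bays gave no side contact. In the last top view the arm partly hid mini, so I checked that one in the side view only.

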